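Shut the truffle tin and offer the bonbon dish

TASK

One truffle has been laid on the white bonbon dish to be offered to someone at the left-hand end of the worktop. First press the truffle tin's lid down until its front clip snaps over it, so that the others stay fresh and your hand is free; then pick the dish up by its bow handle and turn it a quarter turn, so that the bow runs straight away from you and the open side of the dish squarely faces the left-hand end, with no leg of the bow in the way. Keep the dish level and the truffle in the middle of it without touching the truffle, leave the cups, teaspoon and tea light where they are, and finish still holding the dish by its bow, at rest, about 10 cm above the worktop.

Things in the scene. Friction and masses are not known exactly. Their poses are not given: they have to be found in the camera images.
- tin: dark teal metal truffle tin, 125 mm deep (x) by 170 mm wide (y); it stands fast on the worktop. Origin: centre of its underside. Its front, with a 24 mm wide steel spring clip at the middle, looks along its own -x; its lid is hinged along the back (+x). Shut, the lid's flat top is 56 mm above the worktop, 134 x 180 mm. Inside: five truffles and an empty paper cup.
- tin_lid (a joint): angle of the tin's lid: 0 = shut, under the clip; grows as the front edge rises, up to 1.5 rad. The stiff hinge stays where it is left; starts at 0.5 to 1.0 rad. In the last 0.08 rad a lip on the lid's front edge pushes the clip aside, which takes about 9 to 13 N at the front edge; past the middle of that the clip snaps over the lip and holds the lid at 0.
- lid_press (a point): point on the lid's outer (top) face at the middle of its width, 20 mm in from its front edge: the place to press. It moves with the lid, 112 mm from the hinge line along the lid and 8 mm out from it.
- lid_hinge (a point): middle of the lid's hinge line, 64 mm behind the tin's origin (+x of the tin) and 48 mm above the worktop; the hinge line runs along the tin's y.
- dish: loose white dish, 137 mm across, 30 mm high at the rim, about 0.28 kg, on a 72 mm foot ring, with a steel bow handle. Origin: centre of its underside. The bow runs from rim to rim along the dish's own y, its top 113 mm above the underside; the open sides are at its own +x and -x, both alike. At the start the bow runs roughly left to right (along world y, within 0.4 rad).
- dish_grip (a point): centre of the wooden grip on top of the bow, 105 mm above the dish's underside, on the dish's axis. The grip is a bar 70 mm long (along the dish's y), 14 mm wide (x) and 16 mm high.
- dish_well (a point): middle of the dish's floor, 10 mm above its underside. The floor is flat for 8 mm round this point and then rises gently (about 5 degrees to 20 mm out, 10 degrees to 34 mm, 16 degrees to 48 mm), then the steeper rim.
- truffle_center (a point): centre of the loose round chocolate truffle, 30 mm across, 18 g, dark brown; it lies in the middle of the dish and rolls if the dish is tilted or jerked.
- truffle: the same loose truffle; its origin lies on its surface and turns with it as it rolls, so use truffle_center.
- worktop_mid (a point): a fixed point in the middle of the working area on the worktop, 0.5 m ahead of the robot; its x axis points straight away from the robot, its y axis to the left-hand end of the worktop (the world axes).
- espresso_cup: small white cup with a green band, 61 x 86 x 51 mm, loose bystander right of the work; origin: centre of its underside.
- mug_tea: white mug, 82 x 114 x 91 mm, loose bystander behind on the left; origin: centre of its underside.
- teaspoon: teaspoon, 132 x 26 x 9 mm, loose bystander on the left; origin: centre of its underside.
- tea_light: tea light, 38 mm across, 15 mm high, loose bystander behind the work; origin: centre of its underside.

How it is judged:
On the way, in this order (a step that is already met when the one before it is completed fails the run):
1. the tin's lid is pressed fully shut, under its clip, while the dish still stands on the worktop (value of joint tin_lid below 0.02 rad and height (world z) of dish below 0.01 m), for 0.2 s.
2. the dish is lifted clear of the worktop with the truffle in it (height (world z) of dish above 0.03 m and horizontal distance between truffle_center and dish_well below 0.03 m), for 0.2 s.
At the end, for the whole second after the job is handed in: Dish held still by its bow, underside 65 to 150 mm up, nothing else carrying it, level within 0.12 rad, open side within 0.15 rad of the line to the left (world y), truffle at rest on its floor within 20 mm of the middle; tin lid shut under its clip (below 0.02 rad) (value of joint tin_lid below 0.02 rad and height (world z) of dish between 0.065 and 0.15 m and contact force between the fingers and dish above 1 N and contact force between dish and tin below 0.1 N and angle between the x axis of dish and the y axis of worktop_mid, either way round below 0.15 rad and angle between dish's own z axis and vertical below 0.12 rad and horizontal distance between truffle_center and dish_well below 0.02 m and z of truffle_center in the frame of dish_well between 0.005 and 0.025 m and linear speed of dish below 0.02 m/s and angular speed of dish below 0.1 rad/s and linear speed of truffle below 0.03 m/s); the arm keeps its last pose, push and grip.
It fails at once if the truffle rolls out of the middle, more than 32 mm off centre (horizontal distance between truffle_center and dish_well above 0.032 m).
It fails at once if the dish is tilted by more than 0.25 rad (angle between dish's own z axis and vertical above 0.25 rad).
It fails at once if the fingers touch the truffle (contact force between the fingers and truffle above 0.1 N).
It fails at once if a bystander (either cup, teaspoon, tea light) is moved by more than 30 mm (distance of any of espresso_cup, mug_tea, teaspoon, tea_light from where it was at the start of the episode above 0.03 m).
It also fails if it takes over 59 s, if anything falls off the work surface, if the arm or the gripper's body presses on something with over 40 N, if the wrist force passes 120 N, or if a joint passes its speed limit or range.

ROBOT

A 6-joint arm with a two-finger parallel gripper is mounted at the origin on a cart in front of the work surface, level with it; the furniture and walls round the work are solid. World frame = base frame: x ahead of the robot, y to its left, z up, the work surface at z = 0. Lengths are in m, angles in rad, forces in N, time in s.
With the tool pointing down it reaches from about 0.325 to 0.9 m from the base axis. Payload 6.1 kg.
Tool frame: the origin (TCP) lies at the very end of the fingers, on their centre line; the grasp point (between the pads) lies 19 mm behind it (manip.grasp_offset is the distance from the TCP to the grasp point, in m); z points along the fingers, y is the line along which they close (so a half turn about z gives the same grasp; the last joint's range is limited). The gripper opens to 87 mm and grips with 3 to 60 N. Pads are 19 mm wide; open, the fingers measure 117 mm over their backs; the gripper's body (75 mm by 190 mm) begins 51 mm behind the grasp point.
Start: joints at [1.073, 0.22, 1.526, -0, 1.395, -0.126], TCP at [0.227, 0.582, 0.2] pointing down, gripper open.
Joint ranges: [-2.98, 2.98], [-0.91, 2.08], [0.09, 2.57], [-1.24, 4.39], [0.2, 2.65], [-2.68, 2.68]. Speed limits (rad/s): [2.57, 2.57, 3.01, 3.14, 3.14, 3.14].

INTERFACE

Orientations are given as [roll, pitch, yaw] about the fixed x, y, z axes, in that order (R = Rz(yaw) Ry(pitch) Rx(roll)).
In Python, from bench import manip gives the robot as it stands.
- The arm moves only by the shell command python3 steer.py, which reads ROWS from standard input. ROWS is a JSON object with one list for each field, all of the same length, 1 to 20, a row being the entries at one place: sx, sy, sz (the shift in normalised numbers (1 is 1 m)), drx, dry, drz (a rotation vector in a scale on which 1.0 is 90 degrees), aperture (the opening from 0.0 (shut) to 1.0 (fully open)); each row shifts and turns the commanded pose from where the row before left it, along the tool's axes as they then stand; what a row does not reach is not made up. A row lasts 1/12 s, in which the tool goes at most 0.0417 m and 0.125 rad, less where a joint would pass 70% of its speed; a pose out of reach is approached as far as the arm can. The fingers move at their own pace and stop on an object; the grip force is fixed at half the most. Time passes only in rows, so rows that do not move let the fingers close. It prints the time, the measured TCP pose, the force, the opening and the grip force at its end. Shift and turn numbers lie between -1 and 1, and a call with a number outside is refused. Input that does not fit is refused with a message, and nothing moves.
- manip.read_state(): the state, without advancing time (a new reading comes with each control period).
- manip.camera(name): name is "side" or "top" or "wrist"; returns a dict with "img" (480x640x3 uint8, red, green, blue), "intrinsics" (3x3 intrinsics, pixels), "view" (4x4, takes a point from world to camera coordinates); the wrist camera has in their place "T_tool_cam" (4x4, takes a point from camera to tool coordinates, whose origin is the TCP and whose axes are the flange's). Camera axes: x right, y up, looking along -z (the intrinsics and any distortion apply to the point x, -y, -z); pixel columns grow to the right and rows downward; lengths in m; the calibration is good to about 2 mm. The wrist camera is an equidistant fisheye: a pixel r from the principal point sees the ray r / f radians off the axis. A picture is of the moment at which its call begins: read the wrist's pose just before it. There is no depth.
- manip.job_done(): hands the job in; it is judged then, once.
The state is a dict: "time_s": time; "joints": joint angles; "dq": joint speeds; "joint_efforts": joint torques, N m; "tcp_pos": TCP position; "tool_rot": TCP orientation; "ft_force": force on the tool from outside, world axes, zero at the start; "torque": the same for the moment, N m; "gripper_width": opening from 0.0 (shut) to 1.0 (fully open); "gripper_force": force on a finger pad.
Only numpy, scipy, OpenCV 4.12 (cv2) and the standard library are available. Lean on these libraries where they do the work, as an engineer would, in place of code of your own. Each camera call takes 0.05 s, during which the arm holds its last target. There are 200 camera calls.

## Working session

There is one attempt and no reset: what is moved stays moved. The work goes in short steps, Python scripts to look and compute and a shell command to move; the robot and the scene stay as the last step left them, time stands still between calls to the robot, and variables do not carry over. Pictures are saved under pics/ and viewed, at most 10 in all, crops included, and the job is handed in when it is done.

```bash
ls; mkdir -p pics
python3 - <<'E'
from bench import manip
import cv2,numpy as np
s=manip.read_state();print({k:np.round(v,3) if not isinstance(v,dict) else v for k,v in s.items()})
for n in ("side","top"):
    c=manip.camera(n);cv2.imwrite(f"pics/{n}0.png",c["img"][:,:,::-1]);np.savez(f"{n}0.npz",**c);print(n,c["intrinsics"],np.round(c["view"],3),[k for k in c])
E
```

```text
bench.py
pics
steer.py
{'time_s': np.float64(0.0), 'joints': array([ 1.073,  0.221,  1.528, -0.   ,  1.395, -0.126]), 'dq': array([ 0.001,  0.002, -0.001, -0.001, -0.003, -0.   ]), 'joint_efforts': array([-1.0000e-03, -4.9463e+01, -3.8736e+01,  7.0000e-02,  5.7000e-02,
       -0.0000e+00]), 'tcp_pos': array([0.227, 0.582, 0.199]), 'tool_rot': array([-3.14, -0.  ,  2.77]), 'ft_force': array([-0.35 ,  0.465, -0.27 ]), 'torque': array([-0.023,  0.002, -0.011]), 'gripper_force': np.float64(0.0), 'gripper_width': np.float64(1.005)}
side [[474.95681513   0.         317.74048872]
 [  0.         474.95681513 236.7826837 ]
 [  0.           0.           1.        ]] [[-0.978 -0.207  0.023  0.562]
 [ 0.116 -0.453  0.884 -0.141]
 [-0.173  0.867  0.467 -1.412]
 [ 0.     0.     0.     1.   ]] ['img', 'intrinsics', 'view']
top [[490.42176676   0.         318.49804631]
 [  0.         490.42176676 231.3957058 ]
 [  0.           0.           1.        ]] [[-0.006 -1.    -0.021  0.032]
 [ 0.999 -0.007  0.046 -0.543]
 [-0.046 -0.02   0.999 -1.449]
 [ 0.     0.     0.     1.   ]] ['img', 'intrinsics', 'view']
```

View pics/top0.png

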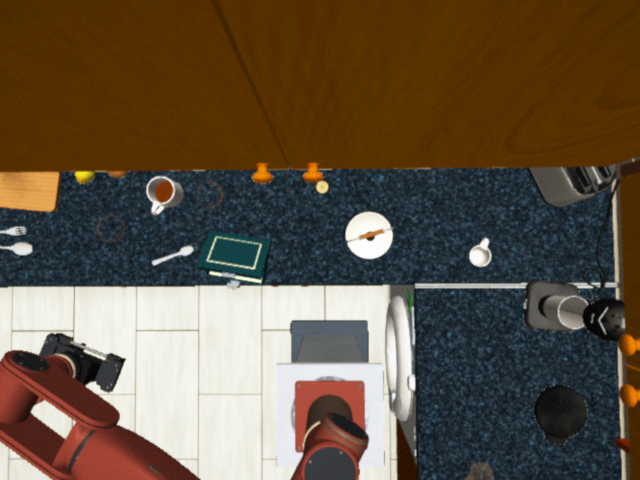

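View pics/side0.png

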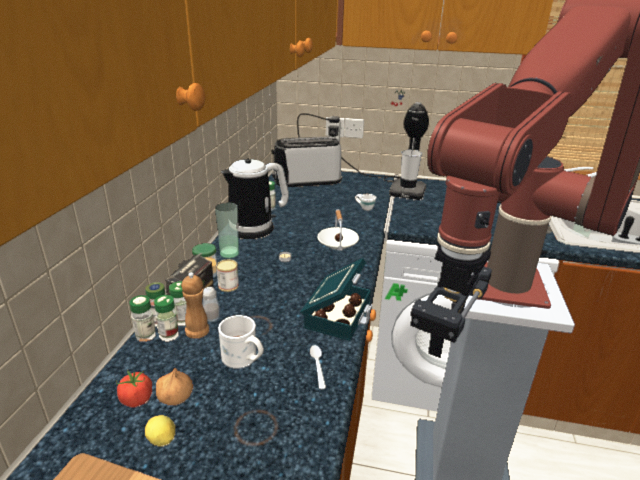

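Top view: tin around (235,258) with its clip at (233,284), dish at (369,236) with the grip tilted slightly, mug (163,193), spoon (172,256), tea light (322,187), espresso cup (481,252). The side view shows the lid about half open. Next I'll measure these with masks.

```bash
cat > h.py <<'E'
import numpy as np,cv2
from scipy.spatial.transform import Rotation as R
def ray(c,u,v,tool=None):
    K=c["intrinsics"];a=(u-K[0,2])/K[0,0];b=(v-K[1,2])/K[1,1]
    if tool is None:
        V=np.array(c["view"]);d=np.array([a,-b,-1.]);o=-V[:3,:3].T@V[:3,3];return o,V[:3,:3].T@d
    r=np.hypot(a,b);s=np.sin(r)/max(r,1e-9);d=np.array([a*s,-b*s,-np.cos(r)])
    T=tool@np.array(c["T_tool_cam"]);return T[:3,3],T[:3,:3]@d
def on(c,u,v,z,tool=None):
    o,d=ray(c,u,v,tool);return o+d*(z-o[2])/d[2]
def tri(r1,r2):
    (o1,d1),(o2,d2)=r1,r2;t=np.linalg.lstsq(np.c_[d1,-d2],o2-o1,rcond=None)[0]
    a,b=o1+d1*t[0],o2+d2*t[1];return (a+b)/2,np.linalg.norm(a-b)
def proj(c,p):
    V=np.array(c["view"]);q=V[:3,:3]@p+V[:3,3];K=c["intrinsics"];return np.array([K[0,2]-K[0,0]*q[0]/q[2],K[1,2]+K[1,1]*q[1]/q[2]])
def tool(s):
    T=np.eye(4);T[:3,:3]=R.from_euler("xyz",s["tool_rot"]).as_matrix();T[:3,3]=s["tcp_pos"];return T
E
python3 - <<'E'
from h import *
t=np.load("top0.npz");s=np.load("side0.npz")
im=t["img"];hsv=cv2.cvtColor(im,cv2.COLOR_RGB2HSV)
def blobs(m,lo=20):
    n,l,st,ce=cv2.connectedComponentsWithStats(m.astype(np.uint8));return [(st[i],ce[i],l==i) for i in range(1,n) if st[i][4]>lo]
w=(hsv[...,1]<60)&(hsv[...,2]>150);w[:,:190]=0;w[280:]=0;w[:175]=0
for st,ce,m in blobs(w):
    cs,_=cv2.findContours(m.astype(np.uint8),0,1);print("white",st,ce,cv2.minEnclosingCircle(cs[0]),on(t,*cv2.minEnclosingCircle(cs[0])[0],.03)[:2])
g=(hsv[...,0]<20)&(hsv[...,1]>90)&(hsv[...,2]>70);g=g[205:265,335:405]
for st,ce,m in blobs(g,8):
    ys,xs=np.nonzero(m);vx,vy,x0,y0=cv2.fitLine(np.c_[xs,ys].astype(np.float32),2,0,.01,.01).ravel();p=on(t,ce[0]+335,ce[1]+205,.105);q=on(t,ce[0]+335+vx*10,ce[1]+205+vy*10,.105)-p
    print("grip",st,p,np.arctan2(-q[0],q[1]),"yaw")
def crop(c,x,y,w,h,k,f): cv2.imwrite(f,cv2.resize(c["img"][y:y+h,x:x+w,::-1],None,fx=k,fy=k,interpolation=2))
a=cv2.resize(t["img"][225:295,190:280],None,fx=6,fy=6,interpolation=2);b=cv2.resize(s["img"][255:345,295:385],None,fx=6,fy=6,interpolation=2)[:,:]
o=np.zeros((540,800,3),np.uint8);o[:420,:400]=a[:, :400] if 0 else cv2.resize(t["img"][225:295,190:280],(400,420))[:,:];o[:,400:]=cv2.resize(s["img"][255:345,300:380],(400,540))
cv2.imwrite("pics/tin.png",o[...,::-1])
E
```

```text
white [612 194   7  86 289] [615.10380623 237.91349481] ((616.5, 236.5), 42.52656173706055) [ 0.52145037 -0.83831175]
white [ 345  212   48   47 1623] [368.58903266 234.99075786] ((368.6917724609375, 234.92465209960938), 23.724933624267578) [ 0.53122622 -0.11919878]
white [207 237  55  33 197] [232.97461929 257.07614213] ((234.0, 252.5), 28.306459426879883) [0.48220116 0.27799823]
white [469 238  22  29 419] [480.03102625 253.76849642] ((480.5, 251.5), 14.57748031616211) [ 0.48043769 -0.44452863]
white [209 271  51   9 152] [231.125 275.625] ((234.0, 275.5), 25.24390983581543) [0.41455124 0.27789018]
grip [ 25  24  23  10 103] [ 0.53091818 -0.11988731  0.105     ] -2.8581894061986493 yaw
```

View pics/tin.png

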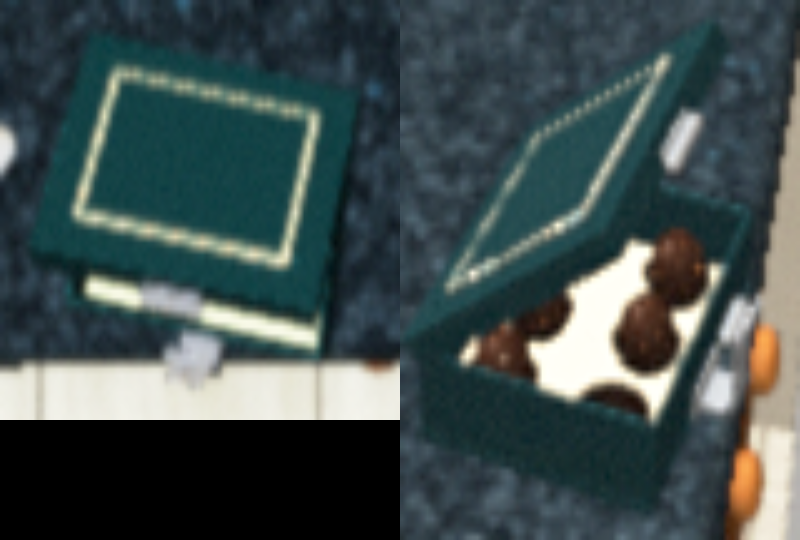

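The left tile shows the lid's cream rectangle with corners (118,70), (320,112), (285,265) and (75,215). In the side tile the same corners are at (450,288), (535,135), (665,60) and (585,210). I'll triangulate them.

Run:
```python
from h import *
t=np.load("top0.npz");s=np.load("side0.npz")
T=np.array([(118,70),(320,112),(285,265),(75,215)])/[400/90,6]+[190,225]
S=np.array([(450,288),(535,135),(665,60),(585,210)])/[5,6]+[300,255]
P=[]
for a,b in zip(T,S):
    p,e=tri(ray(t,*a),ray(s,*b));P.append(p);print(np.round(p,4),round(e,4))
A,D,C,B=P
u=(A+B-C-D)/2;u/=np.linalg.norm(u);v=(A+D-B-C)/2;v/=np.linalg.norm(v)
yaw=np.arctan2(-u[0],u[1]);print("tiny",u,"yaw",yaw,"back",v,"angle",np.arcsin(-v[2]),np.linalg.norm(A-D),np.linalg.norm(A-B))
th=np.arcsin(-v[2]);c=np.mean(P,0);print("c",c)
# outline centre lies on lid mid-plane top: 132-67=65 from hinge, 8 out
x=np.array([np.cos(yaw),np.sin(yaw),0]);z=np.array([0,0,1.])
hinge=c+x*(.065*np.cos(th)-.008*np.sin(th))-z*(.065*np.sin(th)+.008*np.cos(th));print("hinge",hinge,"tin",hinge-.064*x)
for nm,p in (("b-left",(98,35)),("b-right",(357,95))):
    a=np.array(p)/[400/90,6]+[190,225];print(nm,on(t,*a,.054))
for p in ((32,255),):
    print(on(t,*(np.array(p)/[400/90,6]+[190,225]),.13))
```

```text
[0.4288 0.3146 0.0994] 0.1958
[0.4009 0.1891 0.0996] 0.2106
[0.3364 0.2062 0.1524] 0.2004
[0.3663 0.3315 0.1539] 0.1868
tiny [0.22456574 0.97444674 0.00487624] yaw -0.2265001085086772 back [ 0.74822965 -0.20030814 -0.63247849] angle 0.6847488447469824 0.12854427068555768 0.0845778962437782
c [0.38309219 0.26035763 0.12631126]
hinge [0.42722321 0.25018744 0.07900353] tin [0.36485787 0.26455982 0.07900353]
b-left [0.54549922 0.33756843 0.054     ]
b-right [0.51520985 0.16766952 0.054     ]
[0.44124558 0.36002517 0.13      ]
```

Run:
```python
from h import *
t=np.load("top0.npz");s=np.load("side0.npz")
for c in(t,s):
    V=c["view"];print(-V[:3,:3].T@V[:3,3],V[3],np.round(V[:3,:3]@V[:3,:3].T,3).tolist())
print(proj(s,np.array([.531,-.1195,.015])),proj(t,np.array([.531,-.1195,.015])),proj(s,np.array([.227,.582,.2])),proj(t,np.array([.227,.582,.2])),proj(s,np.zeros(3)),proj(t,np.zeros(3)))
print(on(s,338,238,.03),on(s,285,257,.01),on(t,322,187,.01))
```

```text
[ 4.75618606e-01 -1.15491720e-03  1.47276979e+00] [0. 0. 0. 1.] [[1.0, -0.0, -0.0], [-0.0, 1.0, 0.0], [-0.0, 0.0, 1.0]]
[0.32196451 1.27744365 0.77078243] [0. 0. 0. 1.] [[1.0, -0.0, 0.0], [-0.0, 1.0, 0.0], [0.0, 0.0, 1.0]]
[337.80217461 240.25075857] [368.3823126  235.19761494] [442.40185826 348.63363077] [104.38501685 351.56659524] [506.73103239 284.10936358] [329.44747982 415.29444845]
[ 0.528916   -0.10759109  0.03      ] [0.67573317 0.02349287 0.01      ] [0.67681396 0.01730569 0.01      ]
```

Run:
```python
from h import *
t=np.load("top0.npz");s=np.load("side0.npz")
T=np.array([(118,70),(320,112),(285,265),(75,215)])/[400/90,6]+[190,225]
S=np.array([(50,288),(135,135),(265,60),(185,210)])/[5,6]+[300,255]
P=[]
for a,b in zip(T,S):
    p,e=tri(ray(t,*a),ray(s,*b));P.append(p);print(np.round(p,4),round(e,4))
A,D,C,B=P
u=(A+B-C-D)/2;u/=np.linalg.norm(u);v=(A+D-B-C)/2;v/=np.linalg.norm(v)
yaw=np.arctan2(-u[0],u[1]);print("yaw",yaw,"back",v,"angle",np.arcsin(-v[2]),np.linalg.norm(A-D),np.linalg.norm(A-B))
th=np.arcsin(-v[2]);c=np.mean(P,0);print("c",c)
x=np.array([np.cos(yaw),np.sin(yaw),0]);z=np.array([0,0,1.])
hinge=c+x*(.065*np.cos(th)-.008*np.sin(th))-z*(.065*np.sin(th)+.008*np.cos(th));print("hinge",hinge,"tin",hinge-.064*x)
h=np.array([*hinge[:2],.048])
for a in (th,.4,.2,0):
    print("press",a,h-x*(.112*np.cos(a)-.008*np.sin(a)*-1*-1)+z*(.112*np.sin(a)+.008*np.cos(a)))
```

```text
[0.5279 0.3216 0.0662] 0.0001
[0.5082 0.1908 0.0634] 0.0026
[0.4372 0.2046 0.1221] 0.0033
[0.4593 0.3346 0.1253] 0.0001
yaw -0.15874745167207852 back [ 0.75634949 -0.14536465 -0.63781233] angle 0.6916544853880433 0.13225422449154303 0.09150165109425869
c [0.48315014 0.26288828 0.09425142]
hinge [0.52754479 0.25578094 0.04663208] tin [0.46434952 0.26589816 0.04663208]
press 0.6916544853880433 [0.44740629 0.26861067 0.12559652]
press 0.4 [0.42875924 0.27159596 0.09898334]
press 0.2 [0.42072691 0.2728819  0.0780915 ]
press 0 [0.41695307 0.27348607 0.056     ]
```

Units first: turns go in shares of 90 degrees. So -0.107 rad / 1.5708 = -0.0681.

```bash
echo '{"sx":[0,0,-0.0223,-0.0223,-0.0223,-0.0223,-0.0223,-0.0223,-0.0223,-0.0223,-0.0223,-0.0223,-0.0223,-0.0223,0,0],"sy":[0,0,-0.0228,-0.0228,-0.0228,-0.0228,-0.0228,-0.0228,-0.0228,-0.0228,-0.0228,-0.0228,-0.0228,-0.0228,0,0],"sz":[0,0,0,0,0,0,0,0,0,0,0,0,0,0,0,0],"drx":[0,0,0,0,0,0,0,0,0,0,0,0,0,0,0,0],"dry":[0,0,0,0,0,0,0,0,0,0,0,0,0,0,0,0],"drz":[-0.0681,-0.0681,0,0,0,0,0,0,0,0,0,0,0,0,0,0],"aperture":[0,0,0,0,0,0,0,0,0,0,0,0,0,0,0,0]}' | python3 steer.py
python3 - <<'E'
from bench import manip
from h import *
s=manip.read_state();c=manip.camera("wrist");print(s["tcp_pos"],s["tool_rot"])
cv2.imwrite("pics/w1.png",c["img"][:,:,::-1]);np.savez("w1.npz",T=tool(s),**c)
E
```

```text
time_s: 1.43
tcp_pos: [0.4488, 0.2687, 0.1993]
tool_rot: [-3.141, -0.001, 2.98]
ft_force: [-0.9, 0.5, -0.4]
gripper_width: 0.005
gripper_force: 0.0
[0.44884553 0.26870596 0.19932108] [-3.14131472e+00 -8.07865980e-04  2.98035592e+00]
```

View pics/w1.png

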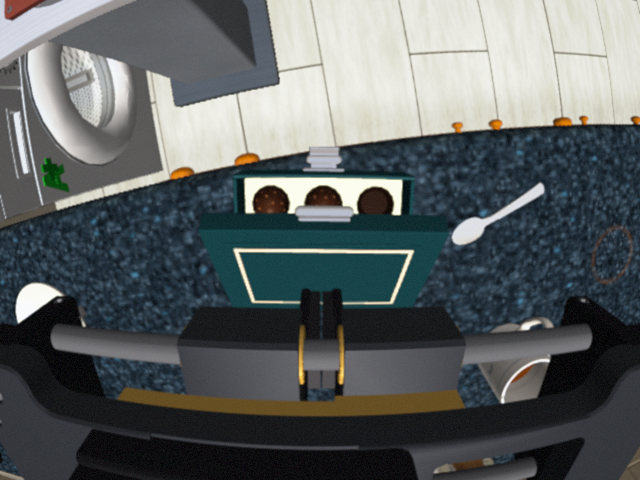

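The wrist view shows the tin square to the tool. The clip is at (324,158), the lid lip at (324,213) and the fingers centred at about x=321. Next I press down along the lid's arc.

```bash
echo '{"sx":[0,0,0,0,0.0047,0.0047,0.0047,0.0047,0.0027,0.0027,0.0027,0.001,0.001,0],"sy":[0,0,0,0,0,0,0,0,0,0,0,0,0,0],"sz":[0.015,0.015,0.015,0.015,0.009,0.009,0.009,0.009,0.007,0.007,0.007,0.005,0.004,0],"drx":[0,0,0,0,0,0,0,0,0,0,0,0,0,0],"dry":[0,0,0,0,0,0,0,0,0,0,0,0,0,0],"drz":[0,0,0,0,0,0,0,0,0,0,0,0,0,0],"aperture":[0,0,0,0,0,0,0,0,0,0,0,0,0,0]}' | python3 steer.py
```

```text
time_s: 2.65
tcp_pos: [0.4193, 0.2743, 0.0728]
tool_rot: [-3.141, -0.001, 2.984]
ft_force: [-0.1, 0.6, 0.2]
gripper_width: 0.007
gripper_force: 0.0
```

```bash
echo '{"sx":[0.0005,0,0,0],"sy":[0,0,0,0],"sz":[0.003,0.003,0.003,0],"drx":[0,0,0,0],"dry":[0,0,0,0],"drz":[0,0,0,0],"aperture":[0,0,0,0]}' | python3 steer.py; echo '{"sx":[0,0,0,0,0],"sy":[0,0,0,0,0],"sz":[0.002,0.002,0.002,0.002,0],"drx":[0,0,0,0,0],"dry":[0,0,0,0,0],"drz":[0,0,0,0,0],"aperture":[0,0,0,0,0]}' | python3 steer.py
```

```text
time_s: 2.98
tcp_pos: [0.4191, 0.2745, 0.0642]
tool_rot: [-3.141, -0.0, 2.984]
ft_force: [0.1, 0.2, 0.8]
gripper_width: 0.009
gripper_force: 0.1
time_s: 3.4
tcp_pos: [0.419, 0.2745, 0.0562]
tool_rot: [-3.141, -0.001, 2.984]
ft_force: [-0.2, -0.1, 0.3]
gripper_width: 0.005
gripper_force: 0.0
```

```bash
echo '{"sx":[0,0,0,0],"sy":[0,0,0,0],"sz":[0.001,0.001,0,0],"drx":[0,0,0,0],"dry":[0,0,0,0],"drz":[0,0,0,0],"aperture":[0,0,0,0]}' | python3 steer.py
```

```text
time_s: 3.73
tcp_pos: [0.4193, 0.2747, 0.0547]
tool_rot: [3.142, 0.0, 2.984]
ft_force: [0.0, 0.1, 0.2]
gripper_width: 0.008
gripper_force: 0.0
```

Run:
```python
from bench import manip
from h import *
o=np.zeros((480,800,3),np.uint8)
c=manip.camera("side");o[:,:400]=cv2.resize(c["img"][255:351,295:375],(400,480),interpolation=2)
c=manip.camera("wrist");o[:,400:]=cv2.resize(c["img"][120:320,220:430],(400,480),interpolation=2)
cv2.imwrite("pics/s2.png",o[:,:,::-1])
```

```text
(no output)
```

View pics/s2.png

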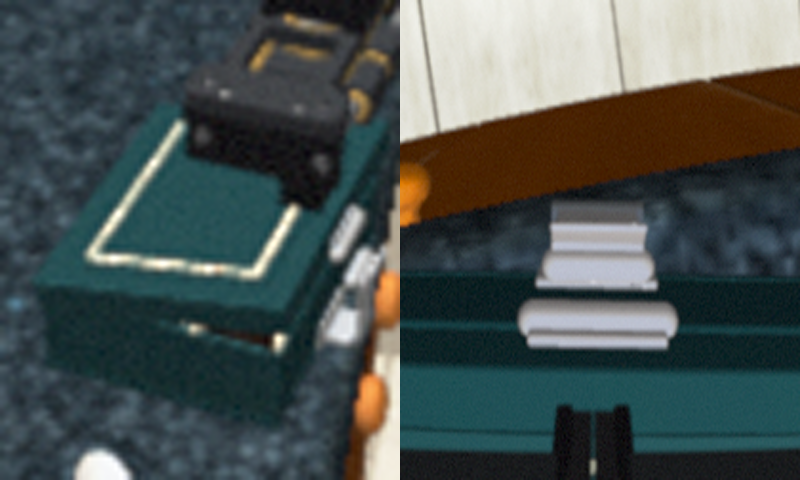

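The left tile shows a gap of a few mm at the lid's front, near (230,335). The right tile shows the lip (600,320) still above the clip (598,270), so it hasn't snapped yet. I keep pressing.

```bash
echo '{"sx":[0,0,0,0],"sy":[0,0,0,0],"sz":[0.001,0.001,0.001,0],"drx":[0,0,0,0],"dry":[0,0,0,0],"drz":[0,0,0,0],"aperture":[0,0,0,0]}' | python3 steer.py; echo '{"sx":[0,0,0,0],"sy":[0,0,0,0],"sz":[0.001,0.001,0.001,0],"drx":[0,0,0,0],"dry":[0,0,0,0],"drz":[0,0,0,0],"aperture":[0,0,0,0]}' | python3 steer.py
```

```text
time_s: 4.17
tcp_pos: [0.4192, 0.2746, 0.0515]
tool_rot: [-3.141, -0.0, 2.984]
ft_force: [0.8, 0.4, -0.7]
gripper_width: 0.006
gripper_force: 0.1
time_s: 4.5
tcp_pos: [0.4192, 0.2746, 0.0485]
tool_rot: [-3.141, -0.0, 2.984]
ft_force: [0.8, 0.4, -0.0]
gripper_width: 0.006
gripper_force: 0.1
```

Run:
```python
from bench import manip
from h import *
s=manip.read_state();print(s["torque"],s["joint_efforts"])
o=np.zeros((480,800,3),np.uint8)
c=manip.camera("side");o[:,:400]=cv2.resize(c["img"][255:351,295:375],(400,480),interpolation=2)
c=manip.camera("wrist");o[:,400:]=cv2.resize(c["img"][120:320,220:430],(400,480),interpolation=2)
cv2.imwrite("pics/s3.png",o[:,:,::-1])
```

```text
[ 0.03724241 -0.0375493  -0.02819854] [-3.22947640e-02 -3.78736317e+01 -3.33463776e+01 -1.07622624e-02
  8.42837314e-02 -1.31620436e-03]
```

View pics/s3.png

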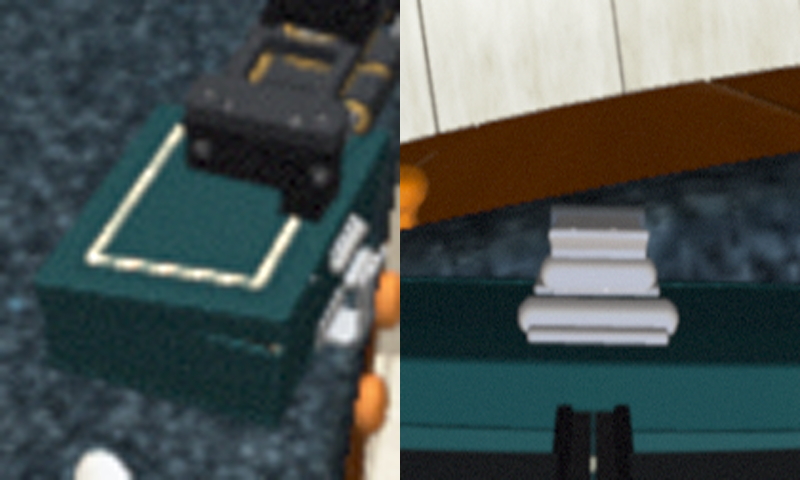

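The gap is almost closed, with the lip just above the clip, so the closed fingertips evidently end behind the nominal TCP. I continue down, watching the force.

```bash
for i in 1 ; do echo '{"sx":[0,0,0],"sy":[0,0,0],"sz":[0.0015,0.0015,0],"drx":[0,0,0],"dry":[0,0,0],"drz":[0,0,0],"aperture":[0,0,0]}' | python3 steer.py; echo '{"sx":[0,0,0],"sy":[0,0,0],"sz":[0.001,0.001,0],"drx":[0,0,0],"dry":[0,0,0],"drz":[0,0,0],"aperture":[0,0,0]}' | python3 steer.py; done | egrep 'tcp|ft'
```

```text
tcp_pos: [0.4192, 0.2746, 0.0454]
ft_force: [-0.0, 0.5, 0.1]
tcp_pos: [0.4192, 0.2746, 0.0435]
ft_force: [-0.2, -0.2, -0.5]
```

```bash
(echo '{"sx":[0,0,0],"sy":[0,0,0],"sz":[0.001,0.001,0],"drx":[0,0,0],"dry":[0,0,0],"drz":[0,0,0],"aperture":[0,0,0]}' | python3 steer.py; echo '{"sx":[0,0,0],"sy":[0,0,0],"sz":[0.001,0.001,0],"drx":[0,0,0],"dry":[0,0,0],"drz":[0,0,0],"aperture":[0,0,0]}' | python3 steer.py) | egrep 'tcp|ft'
python3 - <<'E'
from bench import manip
from h import *
s=manip.read_state();print(s["torque"],s["joint_efforts"])
o=np.zeros((480,800,3),np.uint8)
c=manip.camera("side");o[:,:400]=cv2.resize(c["img"][255:351,295:375],(400,480),interpolation=2)
c=manip.camera("wrist");o[:,400:]=cv2.resize(c["img"][120:320,220:430],(400,480),interpolation=2)
cv2.imwrite("pics/s4.png",o[:,:,::-1])
E
```

```text
tcp_pos: [0.4194, 0.2747, 0.0421]
ft_force: [-1.5, -0.6, 3.2]
tcp_pos: [0.4192, 0.2748, 0.0406]
ft_force: [-3.2, -0.7, 8.5]
[-0.19347     0.7635372  -0.00964151] [-5.19384630e-01 -3.49254549e+01 -3.17897773e+01 -1.31078186e-01
 -1.31399106e+00  1.38605622e-02]
```

View pics/s4.png

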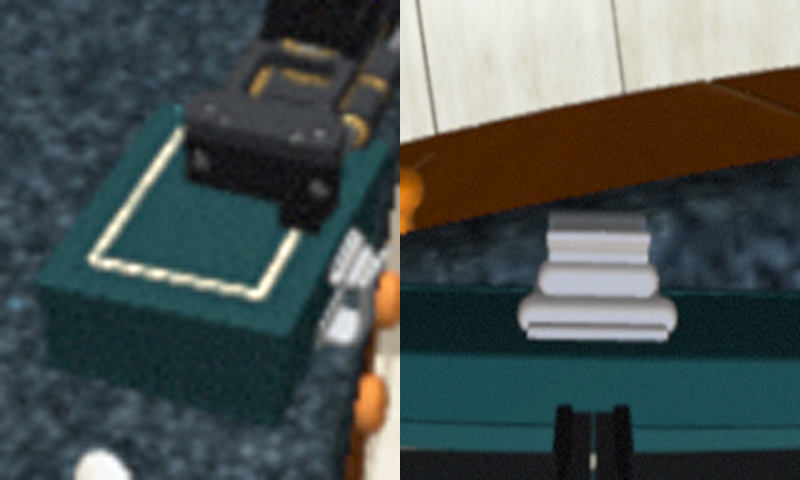

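The gap at the front is gone, the lip at (598,312) has reached the clip at (598,275), and the force is 8.5 N. I push through.

```bash
(for i in 1; do echo '{"sx":[0,0,0],"sy":[0,0,0],"sz":[0.001,0.001,0],"drx":[0,0,0],"dry":[0,0,0],"drz":[0,0,0],"aperture":[0,0,0]}' | python3 steer.py; echo '{"sx":[0,0,0],"sy":[0,0,0],"sz":[0.001,0.001,0],"drx":[0,0,0],"dry":[0,0,0],"drz":[0,0,0],"aperture":[0,0,0]}' | python3 steer.py; echo '{"sx":[0,0,0],"sy":[0,0,0],"sz":[0.001,0.001,0],"drx":[0,0,0],"dry":[0,0,0],"drz":[0,0,0],"aperture":[0,0,0]}' | python3 steer.py;  done) | egrep 'tcp|ft'
```

```text
tcp_pos: [0.4189, 0.2748, 0.038]
ft_force: [-3.0, -0.5, 4.8]
tcp_pos: [0.4193, 0.2747, 0.0354]
ft_force: [-1.3, -0.2, 1.4]
tcp_pos: [0.4194, 0.2746, 0.0336]
ft_force: [-0.1, 0.3, -0.2]
```

```bash
(echo '{"sx":[0,0,0],"sy":[0,0,0],"sz":[0.001,0.001,0],"drx":[0,0,0],"dry":[0,0,0],"drz":[0,0,0],"aperture":[0,0,0]}' | python3 steer.py; echo '{"sx":[0,0,0],"sy":[0,0,0],"sz":[0.001,0.001,0],"drx":[0,0,0],"dry":[0,0,0],"drz":[0,0,0],"aperture":[0,0,0]}' | python3 steer.py;echo '{"sx":[0,0,0],"sy":[0,0,0],"sz":[0.001,0.001,0],"drx":[0,0,0],"dry":[0,0,0],"drz":[0,0,0],"aperture":[0,0,0]}' | python3 steer.py) | egrep 'tcp|ft'
python3 - <<'E'
from bench import manip
from h import *
o=np.zeros((480,800,3),np.uint8)
c=manip.camera("side");o[:,:400]=cv2.resize(c["img"][255:351,295:375],(400,480),interpolation=2)
c=manip.camera("wrist");o[:,400:]=cv2.resize(c["img"][120:320,220:430],(400,480),interpolation=2)
cv2.imwrite("pics/s5.png",o[:,:,::-1])
E
```

```text
tcp_pos: [0.4196, 0.2747, 0.0334]
ft_force: [-6.9, -2.5, 16.8]
tcp_pos: [0.4196, 0.2747, 0.0332]
ft_force: [-13.4, -6.0, 31.5]
tcp_pos: [0.4197, 0.2748, 0.0329]
ft_force: [-19.1, -9.0, 47.7]
```

View pics/s5.png

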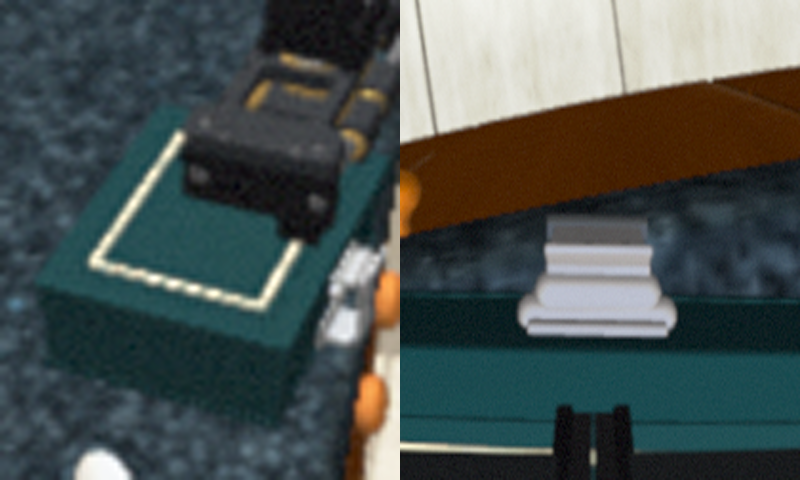

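The lid is shut flush: no gap on the left, the lip tucked under the clip at (598,300), and the contact rigid at 48 N. I retreat, open, and check where the fingertips really are relative to the TCP.

```bash
python3 - <<'E'
from h import *
c=np.load("w1.npz");Tc=c["T_tool_cam"];K=c["intrinsics"];print(np.round(Tc,3))
for z in(0,-.01,-.02,-.03):
    q=np.linalg.inv(Tc)@[0,0,z,1];d=np.array([q[0],-q[1],-q[2]]);th=np.arccos(d[2]/np.linalg.norm(d));e=d[:2]/np.hypot(*d[:2]);print(z,K[:2,2]+K[0,0]*th*e)
E
echo '{"sx":[0,0,0,0,0,0,0,0,0,0,0],"sy":[0,0,0,0,0,0,0,0,0,0,0],"sz":[-0.006,-0.01,-0.02,-0.03,-0.03,-0.03,-0.03,-0.02,-0.01,0,0],"drx":[0,0,0,0,0,0,0,0,0,0,0],"dry":[0,0,0,0,0,0,0,0,0,0,0],"drz":[0,0,0,0,0,0,0,0,0,0,0],"aperture":[0,0,0,0.5,1,1,1,1,1,1,1]}' | python3 steer.py
```

```text
[[ 0.     0.956  0.294  0.082]
 [ 1.     0.    -0.    -0.001]
 [-0.     0.294 -0.956 -0.186]
 [ 0.     0.     0.     1.   ]]
0 [322.35280943 290.77230758]
-0.01 [322.42552256 298.48267953]
-0.02 [322.50502622 306.94907635]
-0.03 [322.592219   316.27819707]
time_s: 8.22
tcp_pos: [0.4192, 0.2746, 0.213]
tool_rot: [-3.141, -0.0, 2.984]
ft_force: [-0.3, -0.0, -0.2]
gripper_width: 0.527
gripper_force: 0.0
```

Run:
```python
from h import *
s=np.load("side0.npz");t=np.load("top0.npz");w=np.load("w1.npz")
for z in (.033,.0547,.076): 
    p=proj(s,np.array([.4193,.2747,z]));print(z,p,(p-[295,255])*5)
print("start tip",proj(s,np.array([.227,.582,.199])),proj(s,np.array([.227,.582,.221])))
print("clip top",on(t,233.4,284.2,.04),"clip wrist",on(w,324,158,.04,w["T"]),tri(ray(t,233.4,284.2),ray(w,324,158,w["T"])))
print("rectcorners tri top/wrist")
T=np.array([(118,70),(320,112),(285,265),(75,215)])/[400/90,6]+[190,225]
for a,b in zip(T,[(395,303),(248,302),(234,250),(412,251)]): print(tri(ray(t,*a),ray(w,*b,w["T"])))
```

```text
0.033 [354.65990351 308.99926541] [298.29951753 269.99632706]
0.0547 [355.15662325 302.13401681] [300.78311627 235.67008403]
0.076 [355.65226784 295.28362821] [303.26133919 201.41814105]
start tip [442.32115404 349.06438714] [444.11727955 339.47762079]
clip top [0.38964763 0.27767493 0.04      ] clip wrist [0.38779069 0.28070929 0.04      ] (array([0.38869375, 0.28070421, 0.02438163]), np.float64(3.911483571724357e-05))
rectcorners tri top/wrist
(array([0.52832479, 0.32344514, 0.07007829]), np.float64(0.005493332443797649))
(array([0.50622906, 0.18912423, 0.07015498]), np.float64(0.0015913246152115064))
(array([0.43658696, 0.20412695, 0.12807213]), np.float64(0.002099157566737067))
(array([0.45936944, 0.33425461, 0.1279351 ]), np.float64(0.0006613580641176002))
```

When pressed, the visible tip sits about 20 mm above the reported TCP, so the closed fingers retract. I'll allow for that in the grasp and move over to the dish.

Scaled: 0.113 rad / 1.5708 = 0.0719.

```bash
echo '{"sx":[-0.0123,-0.0123,-0.0123,-0.0123,-0.0123,-0.0123,-0.0123,-0.0123,-0.0123,-0.0123,-0.0123,-0.0123,-0.0123,-0.0123,0],"sy":[-0.0265,-0.0265,-0.0265,-0.0265,-0.0265,-0.0265,-0.0265,-0.0265,-0.0265,-0.0265,-0.0265,-0.0265,-0.0265,-0.0265,0],"sz":[0,0,0,0,0,0,0,0,0,0,0,0,0,0,0],"drx":[0,0,0,0,0,0,0,0,0,0,0,0,0,0,0],"dry":[0,0,0,0,0,0,0,0,0,0,0,0,0,0,0],"drz":[0,0,0,0,0,0,0,0,0,0,0,0,0,0,0],"aperture":[1,1,1,1,1,1,1,1,1,1,1,1,1,1,1]}' | python3 steer.py|tail -5
echo '{"sx":[0,0,0,0,0,0,0,0,0,0,0,0],"sy":[0,0,0,0,0,0,0,0,0,0,0,0],"sz":[0,0,0,0,0,0,0,0,0,0,0,0],"drx":[0,0,0,0,0,0,0,0,0,0,0,0],"dry":[0,0,0,0,0,0,0,0,0,0,0,0],"drz":[0.0719,0.0719,0.0719,0.0719,0.0719,0.0719,0.0719,0.0719,0.0719,0.0719,0,0],"aperture":[1,1,1,1,1,1,1,1,1,1,1,1]}' | python3 steer.py
python3 - <<'E'
from bench import manip
from h import *
s=manip.read_state();c=manip.camera("wrist");cv2.imwrite("pics/w2.png",c["img"][:,:,::-1]);np.savez("w2.npz",T=tool(s),**c)
d=manip.camera("side");np.savez("side2.npz",**d)
o=np.zeros((480,800,3),np.uint8);o[:,:480]=cv2.resize(c["img"][160:400,200:440],(480,480));o[:,480:]=cv2.resize(d["img"][120:270,290:390],(320,480),interpolation=2)
cv2.imwrite("pics/w2c.png",o[:,:,::-1])
E
```

```text
tcp_pos: [0.5307, -0.1236, 0.2107]
tool_rot: [-3.14, -0.004, 2.98]
ft_force: [-0.6, -0.1, 0.1]
gripper_width: 1.001
gripper_force: 0.0
time_s: 10.47
tcp_pos: [0.5302, -0.1187, 0.2117]
tool_rot: [-3.139, -0.002, 1.857]
ft_force: [-0.0, 0.4, -0.4]
gripper_width: 1.001
gripper_force: 0.0
```

View pics/w2c.png

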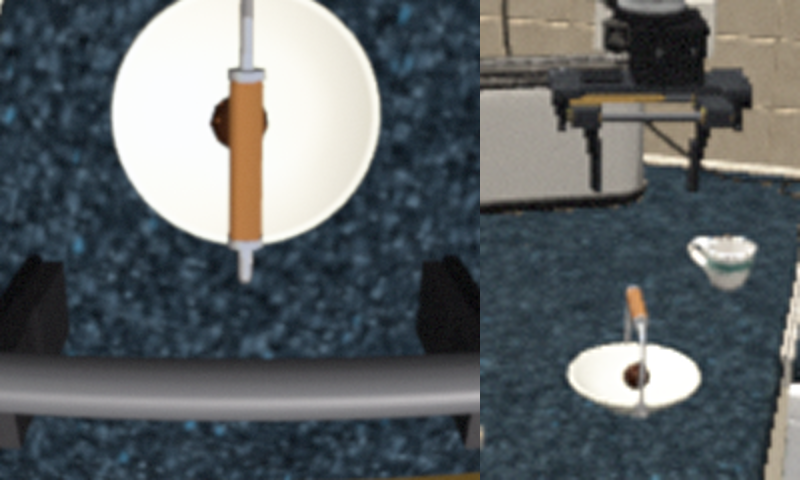

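The wrist tile shows the grip bar vertical at x≈246, between the fingers at 40 and 450, with the truffle centred under it. In the side tile the fingertips are at (597,190) and (693,190). I refine with a mask and check the tip height.

Run:
```python
from h import *
w=np.load("w2.npz");s=np.load("side2.npz");T=w["T"]
hsv=cv2.cvtColor(w["img"],cv2.COLOR_RGB2HSV);m=(hsv[...,0]<22)&(hsv[...,1]>110)&(hsv[...,2]>130);m[:160]=0;m[300:]=0;m[:,:280]=0;m[:,360:]=0
ys,xs=np.nonzero(m);print(len(xs),xs.min(),xs.max(),ys.min(),ys.max())
r=[];
for y in (ys.min()+8,ys.max()-8):
    x=xs[abs(ys-y)<4].mean();r.append(on(w,x,y,.113,T))
ya=ys.min();yb=ys.max();a=on(w,xs[abs(ys-ya)<3].mean(),ya,.112,T);b=on(w,xs[abs(ys-yb)<3].mean(),yb,.112,T)
q=r[0]-r[1];print("centre",(a+b)/2,"len",np.linalg.norm(a-b),"yaw",np.arctan2(-q[0],q[1]), (np.arctan2(-q[0],q[1])+np.pi/2)%np.pi-np.pi/2)
c=(a+b)/2;print("tool delta",T[:3,:3].T@(c-T[:3,3]))
print("top-based delta",T[:3,:3].T@(np.array([.5309,-.1199,.105])-T[:3,3]))
for z in(0,-.01,-.02):
    print(z,[proj(s,(T@[0,k*.05,z,1])[:3]) for k in(1,-1)])
```

```text
1158 315 331 201 279
centre [ 0.53064093 -0.12002672  0.112     ] len 0.06505787530727086 yaw 0.2756272627879799 0.2756272627879799
tool delta [-0.00163787  0.00030222  0.09974459]
top-based delta [-0.00160416  0.00060487  0.10674391]
0 [array([324.94640218, 185.98403277]), array([356.22493485, 185.65484707])]
-0.01 [array([325.03143051, 183.02267884]), array([356.4060447 , 182.70785734])]
-0.02 [array([325.11698799, 180.04289531]), array([356.58827579, 179.74262295])]
```

The fingertips really are about 20 mm short of the reported TCP, even when open, so I descend to a reported z ≈ 0.067 and close.

```bash
echo '{"sx":[-0.0016,0,0,0,0,0,0,0,0,0,0,0,0,0],"sy":[0.0003,0,0,0,0,0,0,0,0,0,0,0,0,0],"sz":[0,0.015,0.02,0.02,0.02,0.015,0.015,0.01,0.01,0.01,0.005,0.005,0,0],"drx":[0,0,0,0,0,0,0,0,0,0,0,0,0,0],"dry":[0,0,0,0,0,0,0,0,0,0,0,0,0,0],"drz":[0,0,0,0,0,0,0,0,0,0,0,0,0,0],"aperture":[1,1,1,1,1,1,1,1,1,1,1,1,1,1]}' | python3 steer.py
echo '{"sx":[0,0,0,0,0,0,0,0,0,0,0,0,0,0],"sy":[0,0,0,0,0,0,0,0,0,0,0,0,0,0],"sz":[0,0,0,0,0,0,0,0,0,0,0,0,0,0],"drx":[0,0,0,0,0,0,0,0,0,0,0,0,0,0],"dry":[0,0,0,0,0,0,0,0,0,0,0,0,0,0],"drz":[0,0,0,0,0,0,0,0,0,0,0,0,0,0],"aperture":[0.8,0.65,0.5,0.4,0.3,0.25,0.21,0.18,0.15,0.12,0.08,0,0,0]}' | python3 steer.py
python3 - <<'E'
from bench import manip
from h import *
c=manip.camera("wrist");d=manip.camera("side")
o=np.zeros((480,800,3),np.uint8);o[:,:480]=cv2.resize(c["img"][130:370,200:440],(480,480));o[:,480:]=cv2.resize(d["img"][150:270,290:370],(320,480),interpolation=2)
cv2.imwrite("pics/w3c.png",o[:,:,::-1])
E
```

```text
time_s: 11.73
tcp_pos: [0.5321, -0.1209, 0.0689]
tool_rot: [3.141, 0.0, 1.854]
ft_force: [-0.1, -0.6, -0.0]
gripper_width: 1.002
gripper_force: 0.0
time_s: 12.9
tcp_pos: [0.532, -0.1209, 0.0687]
tool_rot: [-3.142, 0.0, 1.854]
ft_force: [-0.2, -0.7, -0.5]
gripper_width: 0.158
gripper_force: 30.0
```

View pics/w3c.png

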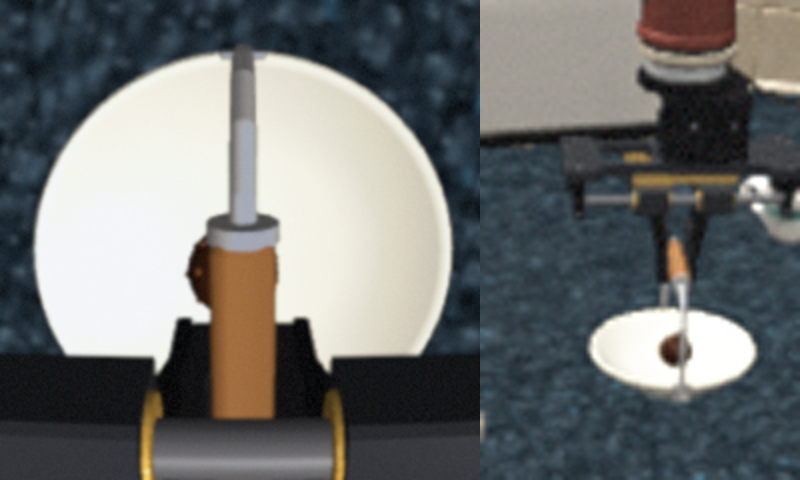

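The grip bar is held between the pads (opening 13.7 mm, 30 N), with the truffle near the middle of the dish at (232,270). I lift gently.

Units first: turns go in shares of 90 degrees. So -0.06 rad / 1.5708 = -0.0382.

```bash
echo '{"sx":[0,0,0,0,0,0,0,0,0,0,0,0,0,0,0,0,0,0],"sy":[0,0,0,0,0,0,0,0,0,0,0,0,0,0,0,0,0,0],"sz":[-0.002,-0.004,-0.006,-0.008,-0.009,-0.009,-0.009,-0.009,-0.009,-0.009,-0.008,-0.006,-0.004,-0.002,0,0,0,0],"drx":[0,0,0,0,0,0,0,0,0,0,0,0,0,0,0,0,0,0],"dry":[0,0,0,0,0,0,0,0,0,0,0,0,0,0,0,0,0,0],"drz":[0,0,0,0,0,0,0,0,0,0,0,0,0,0,0,0,0,0],"aperture":[0,0,0,0,0,0,0,0,0,0,0,0,0,0,0,0,0,0]}' | python3 steer.py
echo '{"sx":[0,0,0,0,0,0,0,0,0,0,0,0,0,0,0,0,0,0,0,0],"sy":[0,0,0,0,0,0,0,0,0,0,0,0,0,0,0,0,0,0,0,0],"sz":[0,0,0,0,0,0,0,0,0,0,0,0,0,0,0,0,0,0,0,0],"drx":[0,0,0,0,0,0,0,0,0,0,0,0,0,0,0,0,0,0,0,0],"dry":[0,0,0,0,0,0,0,0,0,0,0,0,0,0,0,0,0,0,0,0],"drz":[-0.0127,-0.0255,-0.0382,-0.0509,-0.0509,-0.0509,-0.0509,-0.0509,-0.0509,-0.0509,-0.0509,-0.0509,-0.0509,-0.0509,-0.0509,-0.0509,-0.0382,-0.0255,-0.0176,0],"aperture":[0,0,0,0,0,0,0,0,0,0,0,0,0,0,0,0,0,0,0,0]}' | python3 steer.py
echo '{"sx":[0,0,0,0],"sy":[0,0,0,0],"sz":[0,0,0,0],"drx":[0,0,0,0],"dry":[0,0,0,0],"drz":[0,0,0,0],"aperture":[0,0,0,0]}' | python3 steer.py
python3 - <<'E'
from bench import manip
from h import *
s=manip.read_state();T=tool(s);c=manip.camera("wrist");d=manip.camera("side");t=manip.camera("top")
np.savez("w4.npz",T=T,**c);np.savez("t4.npz",**t);np.savez("s4.npz",**d)
hsv=cv2.cvtColor(c["img"],cv2.COLOR_RGB2HSV);m=(hsv[...,0]<22)&(hsv[...,1]>110)&(hsv[...,2]>130);m[:160]=0;m[300:]=0;m[:,:280]=0;m[:,360:]=0
ys,xs=np.nonzero(m);p=np.polyfit(ys,xs,1);print("bar wrist slope",p,ys.min(),ys.max())
# truffle: dark brown pixels within dish, wrist & top & side
for n,g,box in(("top",t,(330,410,190,270)),("side",d,(300,380,170,260)),("wrist",c,(200,440,130,300))):
    x0,x1,y0,y1=box;h=cv2.cvtColor(g["img"],cv2.COLOR_RGB2HSV)[y0:y1,x0:x1]
    W=(h[...,1]<60)&(h[...,2]>150);B=((h[...,0]<20)|(h[...,0]>172))&(h[...,1]>80)&(h[...,2]<95)&(h[...,2]>15)
    k,l,st,ce=cv2.connectedComponentsWithStats(W.astype(np.uint8));i=1+st[1:,4].argmax();print(n,"white",st[i]+[x0,y0,0,0,0])
    k,l,st,ce=cv2.connectedComponentsWithStats(B.astype(np.uint8));print([(st[i]+[x0,y0,0,0,0]).tolist() for i in range(1,k) if st[i][4]>6])
E
```

```text
time_s: 14.5
tcp_pos: [0.5316, -0.1207, 0.1621]
tool_rot: [-3.141, -0.001, 1.854]
ft_force: [-2.0, 0.6, -2.8]
gripper_width: 0.158
gripper_force: 30.0
time_s: 16.17
tcp_pos: [0.5319, -0.1208, 0.1625]
tool_rot: [3.141, -0.0, -3.14]
ft_force: [-0.2, 0.4, -3.4]
gripper_width: 0.157
gripper_force: 30.0
time_s: 16.5
tcp_pos: [0.532, -0.1208, 0.1627]
tool_rot: [3.142, -0.0, 3.141]
ft_force: [-0.1, 0.2, -3.4]
gripper_width: 0.161
gripper_force: 30.0
bar wrist slope [1.77230330e-02 3.15886157e+02] 255 299
top white [358 246  35  13 364]
[[367, 192, 4, 6, 7], [356, 218, 4, 12, 12], [364, 231, 46, 39, 453], [341, 239, 12, 31, 33]]
side white [318 202  43  19 596]
[[336, 209, 7, 6, 32]]
wrist white [  327   157    99   143 10823]
[[294, 250, 13, 34, 259], [304, 292, 2, 8, 15], [337, 292, 2, 8, 15]]
```

Run:
```python
from h import *
d=np.load("s4.npz");a=np.load("side0.npz")
for z in(.10,.12,.14): print(z,proj(d,np.array([.5315,-.12,z])))
def cen(c,b):
    x0,x1,y0,y1=b;h=cv2.cvtColor(c["img"],cv2.COLOR_RGB2HSV)[y0:y1,x0:x1];m=((h[...,1]<60)&(h[...,2]>150)).astype(np.uint8)
    k,l,st,ce=cv2.connectedComponentsWithStats(m);i=1+st[1:,4].argmax();return st[i]+[x0,y0,0,0,0]
print(cen(a,(300,380,215,260)),cen(d,(300,380,170,260)),[proj(a,np.array([.5315,-.12,z])) for z in(.0,.03)])
# dish symmetric / bar yaw / bow ends in wrist
c=np.load("w4.npz");T=c["T"];hsv=cv2.cvtColor(c["img"],cv2.COLOR_RGB2HSV);m=(hsv[...,0]<22)&(hsv[...,1]>110)&(hsv[...,2]>130);m[:240]=0;m[300:]=0;m[:,:280]=0;m[:,360:]=0
ys,xs=np.nonzero(m);p=np.polyfit(ys,xs,1);P=[on(c,np.polyval(p,y),y,.195,T) for y in(256,298)];q=P[0]-P[1];print("bar dir",q)
# lid: top-cam outline of tin
t=np.load("t4.npz");h=cv2.cvtColor(t["img"],cv2.COLOR_RGB2HSV);m=((h[...,0]>78)&(h[...,0]<98)&(h[...,1]>120)&(h[...,2]>40)).astype(np.uint8);m[:,:185]=0;m[:,290:]=0;m[:215]=0;m[300:]=0
m=cv2.morphologyEx(m,cv2.MORPH_CLOSE,np.ones((5,5)));n,l,st,ce=cv2.connectedComponentsWithStats(m);i=1+st[1:,4].argmax();cs,_=cv2.findContours((l==i).astype(np.uint8),0,1);r=cv2.minAreaRect(cs[0]);b=[on(t,*k,.056) for k in cv2.boxPoints(r)];print("lid",r,[np.linalg.norm(b[k]-b[k-1]).round(4) for k in(0,1)])
```

```text
0.1 [338.77114269 217.39093631]
0.12 [339.03567853 211.86307231]
0.14 [339.30341555 206.26831493]
[317 219  42  29 649] [318 202  43  19 596] [array([337.49453011, 244.06762668]), array([337.86966465, 236.22864072])]
bar dir [-0.02011816 -0.0003204   0.        ]
lid ((236.0500030517578, 258.8500061035156), (63.06087112426758, 47.828521728515625), 8.972626686096191) [np.float64(0.1831), np.float64(0.1384)]
```

```bash
python3 -c "
from bench import manip
print(manip.job_done())"
```

```text
the job is handed in; nothing more can be done
None
```

I handed the job in with the tin lid snapped shut under its clip and the dish held level by its bow, about 9.5 cm up, bow straight ahead within about 0.02 rad, open side facing left and the truffle near the middle; the judging result was not shown.

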